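# Feed a casting mould through the flap of a blasting bin

## Task

Push the aluminium mould block along the feed table with the fingertips, in through the hanging steel flap, until it slides down into the covered tray behind; then draw the hand back so that the flap falls shut. Only push the block, never lift it off the table, and leave the mandrel, jar, cup and hammer where they are.

Things in the scene. Friction and masses are not known exactly. Their poses are not given: they have to be found in the camera images.
- chute: Fixed feed chute of a blasting bin, grey steel, 520 mm long. Origin on the work surface right below the flap; +x is the feed direction, +z up. Feed table: level steel plate, top 80 mm above the work surface, x=-270..+20 mm, 220 mm wide. The flap hangs across it at x=0. Bin behind it: inside 140 mm wide, side walls 68 mm above the feed table from x=-15 mm on, clear cover over x=+40..+245 mm.
- throat (a point): Middle of the throat mouth on the feed-table top, at chute x=-54 mm, axes as the chute. From here to x=-8 mm two straight guides, 28 mm high, leave 64 mm between them (y=+-32 mm). Before it two flared guide plates, 28 mm high, widen from y=+-35 mm here to y=+-63 mm at chute x=-95 mm. A block turned by more than a few degrees can jam here: square it up first.
- brink (a point): Middle of the feed table's far edge, at chute x=+20 mm, 20 mm behind the flap, axes as the chute. Beyond it a polished, slippery slide drops at 40 degrees to the tray: a block whose middle is past the brink tips over it and slides down by itself; push until the block's tail reaches about the flap line (x=0).
- flap_hinge (a point): Middle of the flap's hinge rod, 56 mm above the feed table (136 mm above the work surface), above the chute's origin, axes as the chute. The rod is 6 mm thick, along the chute's y: fingers that reach past x=0 must slant under it; upright fingers can follow the block up to just before it, which is enough.
- flap (a joint): Flap angle, rad: 0 = hanging shut, grows as it is pushed inward (chute +x) up to 1.4; it cannot swing outward. Dark steel plate 130 mm wide, 90 g, lower edge 52 mm below the hinge axis (4 mm above the feed table). It falls shut by its own weight in about half a second when nothing props it. The block's nose pushes it open.
- block: Aluminium mould block, 70 mm long (its x), 46 mm wide (y), 26 mm high, 0.17 to 0.29 kg, dark parting line round its sides, four screw heads and a round hole on top. Origin at the centre of its underside. It starts flat on the feed table before the throat, up to 35 mm off the centre line, its +x within 20 degrees of the chute's +x. It slides under a push of a few newtons.
- tray (a point): Middle of the tray floor at chute x=+170 mm, 10 mm above the work surface; axes as the chute. The floor runs from about chute x=+103 to +242 mm.
- mandrel: Bystander: steel ring mandrel standing upright, 120 mm high, foot 48 mm across; origin under its foot. Beside the chute, on the side away from the robot.
- jar: Bystander: green glass jar, 56 mm across, 75 mm high; origin under it. Beside the chute, on the side away from the robot.
- cup: Bystander: small steel cup, 60 mm across, 50 mm high; origin under it. Beside the chute, on the side away from the robot.
- hammer: Bystander: hammer lying on the table between robot and chute, 200 mm long; origin under its middle.

How it is judged:
On the way, in this order (a step that is already met when the one before it is completed fails the run):
1. the block's nose has pushed the flap open (value of joint flap above 0.3 rad and x of block in the frame of chute above -0.05 m and z of block in the frame of chute above 0.03 m), for 0.05 s.
2. the block is down in the tray and the flap has swung shut (x of block in the frame of chute between 0.075 and 0.245 m and y of block in the frame of chute between -0.07 and 0.07 m and height (world z) of block below 0.045 m and linear speed of block below 0.02 m/s and value of joint flap below 0.08 rad), for 0.2 s.
At the end, for the whole second after the job is handed in: The block lies at rest in the tray beyond the slide (its origin at least 75 mm past the flap along the feed direction, less than 45 mm above the work surface), and the flap hangs shut (within 0.08 rad) (all of step 2); the robot touches nothing.
It fails at once if the block is lifted more than 12 mm off the feed table (z of block in the frame of chute above 0.092 m).
It fails at once if the block falls off the feed table (z of block in the frame of chute below 0.06 m and x of block in the frame of chute below 0 m).
It fails at once if a bystander (mandrel, jar, cup or hammer) is moved more than 20 mm (distance of any of mandrel, jar, cup, hammer from where it was at the start of the episode above 0.02 m).
It also fails if it takes over 56 s, if anything falls off the work surface, if the arm or the gripper's body presses on something with over 40 N, if the wrist force passes 120 N, or if a joint passes its speed limit or range.

## Robot

A 6-joint arm with a two-finger parallel gripper is mounted at the origin on the work surface. World frame = base frame: x ahead of the robot, y to its left, z up, the work surface at z = 0. Lengths are in m, angles in rad, forces in N, time in s.
With the tool pointing down it reaches from about 0.25 to 0.725 m from the base axis. Payload 4 kg.
Tool frame: the origin (TCP) lies at the very end of the fingers, on their centre line; the grasp point (between the pads) lies 19 mm behind it; z points along the fingers, y is the line along which they close (so a half turn about z gives the same grasp; the last joint's range is limited). The gripper opens to 85 mm and grips with 20 to 120 N. Pads are 22 mm wide; open, the fingers measure 114 mm over their backs; the gripper's body (76 mm by 85 mm) begins 54 mm behind the grasp point. The pads swing forward as they close: fully open they stand 13 mm farther back than shut.
Start: joints at [-1.119, 0.241, 0.005, 1.335, 0, 1.571], TCP at [0.218, -0.45, 0.231] pointing down, gripper open.
Joint ranges: [-2.72, 2.72], [-1.05, 1.87], [-1.09, 1.28], [-1.99, 2.15], [-1.42, 1.44], [-3.14, 3.14]. Speed limits (rad/s): [2.79, 2.79, 3.14, 3.14, 3.14, 3.14].

## Interface

Orientations are given as a unit quaternion [x, y, z, w].
In Python, from workcell import bot gives the robot as it stands.
- The arm moves only by the tool carry_out, never from a script. Its argument "increments" is one flat list of numbers, 5 for each row, row after row: the finger opening in cm, from 0 to 8.54, then the shift along the tool's x, y, z in cm, then the turn about the tool's z in rad. A call has exactly 5 rows; each row shifts and turns the commanded pose from where the row before left it, along the tool's axes as they then stand; what a row does not reach is not made up. A row lasts 1/8 s, in which the tool goes at most 62.5 mm and 10.7 degrees, less where a joint would pass 70% of its speed; a pose out of reach is approached as far as the arm can. A call with a gripper value outside its range is refused whole. The fingers move at their own pace and stop on an object; the grip force is fixed at half the most. Time passes only in rows, so rows that do not move let the fingers close, or fill a call up. It gives the time, the measured TCP pose, the force, the opening and the grip force at its end, in the units of the state.
- bot.get_obs(): the state, without advancing time (a new reading comes with each control period).
- bot.camera(name): name is "side" or "top" or "wrist"; returns a dict with "pixels" (400x640x3 uint8, blue, green, red), "range_z" (400x640 float32, m along the optical axis (not along the pixel's ray), 0 where there is no reading), "mtx" (3x3 intrinsics, pixels), "eye" and "attitude" of the camera in the world. Camera axes: x right, y down, z forward; pixel columns grow to the right and rows downward; lengths in m; the calibration is good to about 2 mm. A picture is of the moment at which its call begins.
- bot.job_done(): hands the job in; it is judged then, once.
Trained networks look in a picture, given as the dict that the camera call returned (one of the last four; its "shot" number tells which), for a name from the list of things; names that differ only in an ending like _2 or _b are one class to them, and where a whole thing is asked for, a point or a joint stands for the part that bears it (a point fixed in the world has none). Each returns a list of dicts, best first, with "p" (0 to 1); they miss things now and then, are a little off and sometimes report something else, mostly with a low value. They report only what shows in the picture. A call takes as long as a camera call.
- bot.find_in(picture, name): "xyz" ([x, y, z] in m, in the coordinates of the camera as it stood for that picture, good to about 4 mm: the middle of the surface that is visible of it).
- bot.regions_of(picture, name): "mask" (400x640 bool, what is visible of it).
- bot.place_of(picture, name): "xyz" ([x, y, z] in m, in the coordinates of the camera as it stood for that picture, good to about 4 mm: a listed point, or the origin of a listed thing).
The state is a dict: "clock": time; "joint_pos": joint angles; "joint_vel": joint speeds; "tau": joint torques, N m; "eef_pos": TCP position; "tool_rot": TCP orientation; "ft_force": force on the tool from outside, world axes, zero at the start; "ft_torque": the same for the moment, N m; "grip_width": finger opening in m; "grasp_force": force on a finger pad.
Only numpy, scipy, OpenCV 4.12 (cv2) and the standard library are available. Lean on these libraries where they do the work, as an engineer would, in place of code of your own. Each camera call takes 0.05 s, during which the arm holds its last target. There are 200 camera calls.

## Working session

There is one attempt and no reset: what is moved stays moved. The work goes in short steps, Python scripts to look and compute and a tool call to move; the robot and the scene stay as the last step left them, time stands still between calls to the robot, and variables do not carry over. Pictures are saved under pics/ and viewed, at most 10 in all, crops included, and the job is handed in when it is done.

Besides the shell and the picture viewer there is one more tool, called after "Call:" by a JSON object that holds its "method" and its "body". carry_out: Moves the arm, as the interface text tells. Its arguments: {"type":"object","properties":{"increments":{"type":"array","items":{"type":"number"}}},"required":["increments"]}

```bash
mkdir -p pics; cat > h.py <<'E'
import numpy as np, cv2
from scipy.spatial.transform import Rotation as R
from workcell import bot
def W(p,x):
    a=np.array(p["attitude"]); M=a if a.shape==(3,3) else R.from_quat(a).as_matrix()
    return M@np.array(x)+np.array(p["eye"])
def cloud(p,mask):
    v,u=np.nonzero(mask&(p["range_z"]>0)); z=p["range_z"][v,u]; K=p["mtx"]
    X=np.c_[(u-K[0][2])/K[0][0]*z,(v-K[1][2])/K[1][1]*z,z]
    a=np.array(p["attitude"]); M=a if a.shape==(3,3) else R.from_quat(a).as_matrix()
    return X@M.T+np.array(p["eye"])
E
python3 - <<'E'
from h import *
np.set_printoptions(precision=4,suppress=True)
o=bot.get_obs(); print(o["clock"],o["eef_pos"],o["tool_rot"],o["grip_width"])
P={}
for c in ["top","side"]:
    p=bot.camera(c); cv2.imwrite(f"pics/{c}0.png",p["pixels"]); print(c,p["eye"],p["attitude"])
    for n in ["chute","throat","brink","flap_hinge","tray","block","hammer","mandrel","jar","cup"]:
        r=bot.place_of(p,n)
        print(n,[(round(q["p"],2),W(p,q["xyz"])) for q in r[:2]])
    m=bot.regions_of(p,"block")
    if m:
        C=cloud(p,m[0]["mask"]); top=C[C[:,2]>np.percentile(C[:,2],90)-.006]
        rect=cv2.minAreaRect((top[:,:2]*1000).astype(np.float32)); print("rect",rect,np.median(top[:,2]))
        v,u=np.nonzero(m[0]["mask"]);print("px",u.mean(),v.mean(),len(u))
E
```

```text
0.0 [ 0.218  -0.4493  0.2304] [ 0.9746  0.224  -0.0003 -0.001 ] 0.08515114404834684
top [0.4282 0.0606 0.9582] [ 0.7064 -0.7015  0.0669 -0.0668]
chute [(0.56, array([ 0.5329,  0.0649, -0.0029])), (0.3, array([0.5356, 0.0615, 0.1349]))]
throat [(0.89, array([0.5421, 0.0113, 0.0782]))]
brink [(0.76, array([0.5324, 0.0853, 0.0768]))]
flap_hinge [(0.69, array([0.5344, 0.0652, 0.1339])), (0.67, array([ 0.5219, -0.1044,  0.0806]))]
tray []
block [(0.68, array([ 0.521 , -0.1011,  0.079 ]))]
hammer [(0.82, array([0.3432, 0.1251, 0.0013])), (0.29, array([0.5335, 0.0876, 0.0758]))]
mandrel [(0.79, array([ 0.7174, -0.0485, -0.0021]))]
jar [(0.74, array([0.7125, 0.0978, 0.0005])), (0.49, array([0.5359, 0.0671, 0.0013]))]
cup [(0.75, array([0.6704, 0.2164, 0.0028]))]
rect ((521.8145141601562, -106.32756805419922), (45.506126403808594, 70.08915710449219), 19.374404907226562) 0.10636857160175117
px 415.110337972167 235.27733598409543 1006
side [0.4307 0.814  0.6281] [-0.0918  0.8762 -0.4707  0.0484]
chute [(0.19, array([ 0.5191, -0.1038,  0.0833]))]
throat [(0.83, array([0.5317, 0.0134, 0.0835]))]
brink []
flap_hinge [(0.81, array([0.5327, 0.0652, 0.1347]))]
tray []
block [(0.7, array([ 0.52  , -0.0993,  0.0792]))]
hammer [(0.69, array([ 0.3388,  0.1253, -0.0014]))]
mandrel [(0.76, array([ 0.7192, -0.0495, -0.0003]))]
jar [(0.97, array([ 0.7066,  0.0996, -0.0048])), (0.38, array([ 0.3386,  0.1252, -0.0001]))]
cup [(0.86, array([0.6655, 0.2189, 0.0002]))]
rect ((520.187744140625, -103.71936798095703), (45.74311065673828, 70.87893676757812), 19.282482147216797) 0.10603203857385668
px 374.91911764705884 171.5 544
```

View pics/top0.png

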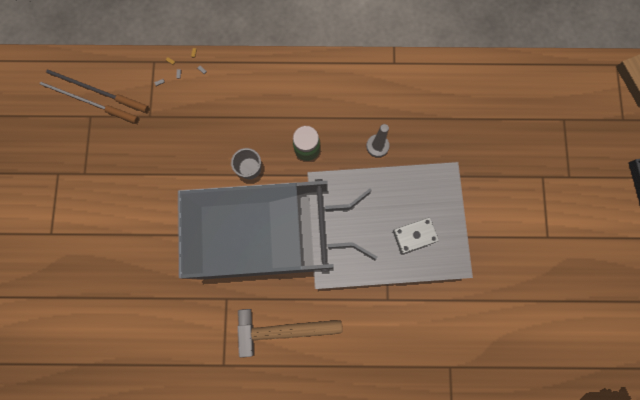

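```bash
python3 - <<'E'
from h import *
np.set_printoptions(precision=4,suppress=True)
p=bot.camera("top")
# table plate: points at z~0.08 ; fit edges
C=cloud(p,np.ones((400,640),bool))
T=C[(abs(C[:,2]-.08)<.005)&(C[:,0]>.38)&(C[:,0]<.68)&(C[:,1]<-.03)&(C[:,1]>-.25)]
print(cv2.minAreaRect((T[:,:2]*1000).astype(np.float32)),np.median(T[:,2]))
# side edges of the plate per y slice -> centre line
pts=[]
for y in np.arange(-.18,-.04,.005):
    s=T[abs(T[:,1]-y)<.0025]
    if len(s)>10: pts.append((y,np.percentile(s[:,0],1),np.percentile(s[:,0],99)))
pts=np.array(pts);print(np.polyfit(pts[:,0],pts[:,1],1),np.polyfit(pts[:,0],pts[:,2],1)); print(pts[::4])
E
```

```text
((549.9115600585938, -113.87615203857422), (220.96591186523438, 182.52609252929688), 4.279524326324463) 0.08039295438443117
[-0.0746  0.4329] [-0.0762  0.6486]
[[-0.18    0.4472  0.6613]
 [-0.16    0.4453  0.6615]
 [-0.14    0.4433  0.6598]
 [-0.12    0.4432  0.6568]
 [-0.1     0.4412  0.6556]
 [-0.08    0.4393  0.6558]
 [-0.06    0.4374  0.653 ]]
```

The top picture shows the block at about (415,235), turned about 15° and offset towards the robot. The throat is at about (330,228), and the feed direction runs left in the image (world +y). I'll square and centre the block with a two-finger push on its long side, then push its tail.

Call:
{"method": "carry_out", "body": {"increments": [3.5,0,0,0,0.126,3.5,0,0,0,0.126,3.5,0,0,0,0.126,3.5,3.5,-4.1,0,0,3.5,3.5,-4.1,0,0]}}

```text
clock: 1.88
eef_pos: [0.2824, -0.3623, 0.2312]
tool_rot: [0.999, 0.036, 0.0, -0.0]
ft_force: [0.2, -1.2, -0.0]
grip_width: 0.035
grasp_force: 0.0
```

Call:
{"method": "carry_out", "body": {"increments": [3.5,3.5,-4.1,0,0,3.5,3.5,-4.1,0,0,3.5,3.5,-4.1,0,0,3.5,3.5,-4.1,0,0,3.5,3.5,-4.1,0,0]}}

```text
clock: 2.5
eef_pos: [0.4424, -0.1441, 0.2315]
tool_rot: [0.999, 0.037, 0.0, 0.0]
ft_force: [1.4, -0.6, 0.2]
grip_width: 0.0348
grasp_force: 0.0
```

```bash
cat >> h.py <<'E'
O=np.array([.535,.0655]); ex=np.array([-.0747,.9972]); ey=np.array([-.9972,-.0747])
def st():
    o=bot.get_obs(); M=R.from_quat(o["tool_rot"]).as_matrix(); d=np.array(o["eef_pos"])[:2]-O
    print("t",round(o["clock"],2),"tcp",np.round(o["eef_pos"],4),"chute xy",np.round([d@ex,d@ey],4),"yaw_x rel -ey deg",np.round(np.degrees(np.arctan2(M[1,0],M[0,0]))-4.28,2),"tilt",np.round(M[:,2],3),"w",round(o["grip_width"],4),"F",np.round(o["ft_force"],1),"j",np.round(o["joint_pos"],2))
def go(x,y,z):
    o=bot.get_obs(); M=R.from_quat(o["tool_rot"]).as_matrix(); t=O+x*ex+y*ey
    print("shift cm",np.round(M.T@(np.array([*t,z])-o["eef_pos"])*100,2))
def blk(cam="top"):
    p=bot.camera(cam); m=bot.regions_of(p,"block")
    if not m: print("no block"); return p
    C=cloud(p,m[0]["mask"]); top=C[C[:,2]>np.percentile(C[:,2],90)-.006]
    (cx,cy),s,a=cv2.minAreaRect((top[:,:2]*1000).astype(np.float32)); d=np.array([cx,cy])/1000-O
    print(cam,"block chute",np.round([d@ex,d@ey],4),"z",round(np.median(top[:,2]),4),"size",np.round(s),"ang-4.28",round(a-4.28,1),"p",round(m[0]["p"],2)); return p
E
python3 -c "
from h import *
st(); go(-.167,.078,.087); blk()"
```

```text
t 2.5 tcp [ 0.4424 -0.1441  0.2315] chute xy [-0.2021  0.108 ] yaw_x rel -ey deg -0.05 tilt [ 0.001 -0.    -1.   ] w 0.0348 F [ 1.4 -0.6  0.2] j [-0.31  0.17 -0.08  1.32 -0.    2.75]
shift cm [ 2.99 -3.51 14.45]
top block chute [-0.1705  0.0259] z 0.1064 size [46. 70.] ang-4.28 15.2 p 0.57
```

Call:
{"method": "carry_out", "body": {"increments": [3.5,3.0,-3.4,0,0,3.5,0,0,5,0,3.5,0,0,5,0,3.5,0,0,4.1,0,3.5,0,0,0,0]}}

```text
clock: 3.22
eef_pos: [0.4655, -0.1092, 0.0875]
tool_rot: [0.999, 0.037, -0.004, -0.001]
ft_force: [0.0, -0.2, 0.3]
grip_width: 0.035
grasp_force: 0.0
```

```bash
python3 -c "
from h import *
st(); go(-.169,.034,.088); p=blk('side'); cv2.imwrite('pics/s1.png',cv2.resize(p['pixels'][90:290,200:520],None,fx=2.4,fy=2.4))"
```

```text
t 3.23 tcp [ 0.4655 -0.1092  0.0875] chute xy [-0.169   0.0824] yaw_x rel -ey deg -0.09 tilt [-0.008  0.002 -1.   ] w 0.035 F [ 0.  -0.2  0.3] j [-0.23  0.32 -0.29  0.97 -0.    2.84]
shift cm [ 4.84 -0.01 -0.09]
side block chute [-0.1669  0.0267] z 0.106 size [46. 72.] ang-4.28 17.6 p 0.89
```

View pics/s1.png

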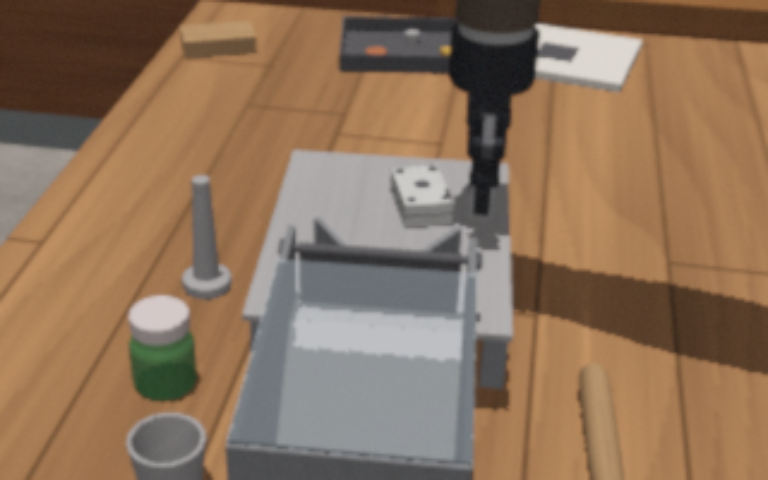

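The fingers at about (482,205) stand on the robot side of the block at about (425,192), with a small gap. Next is the sideways push.

Call:
{"method": "carry_out", "body": {"increments": [3.5,1.0,0,0,0,3.5,0.6,0,0,0,3.5,0.6,0,0,0,3.5,0.6,0,0,0,3.5,0.6,0,0,0]}}

```text
clock: 3.95
eef_pos: [0.5029, -0.1069, 0.0903]
tool_rot: [0.999, 0.037, -0.0, 0.0]
ft_force: [-2.3, -0.0, 2.2]
grip_width: 0.0352
grasp_force: 0.9
```

Call:
{"method": "carry_out", "body": {"increments": [3.5,0.5,0,0,0,3.5,0.4,0,0,0,3.5,0.3,0,0,0,3.5,0,0,0,0,3.5,0,0,0,0]}}

```text
clock: 4.58
eef_pos: [0.5151, -0.106, 0.0903]
tool_rot: [0.999, 0.037, 0.0, 0.0]
ft_force: [-0.1, 0.1, 0.5]
grip_width: 0.0351
grasp_force: 0.0
```

```bash
python3 -c "
from h import *
st(); blk('side'); blk('top')"
```

```text
t 4.58 tcp [ 0.5151 -0.106   0.0903] chute xy [-0.1696  0.0326] yaw_x rel -ey deg -0.05 tilt [ 0.001  0.    -1.   ] w 0.0351 F [-0.1  0.1  0.5] j [-0.2   0.39 -0.16  1.01  0.    2.86]
side block chute [-0.1699  0.    ] z 0.1062 size [44. 71.] ang-4.28 1.1 p 0.59
top block chute [-0.1509 -0.0125] z 0.1063 size [31. 55.] ang-4.28 47.9 p 0.54
```

Call:
{"method": "carry_out", "body": {"increments": [3.5,-1.2,0,0,0,3.5,0,0,-4,0,1.5,0,0,-3,-0.17,1.5,0,0,0,-0.175,1.5,0,0,0,-0.175]}}

```text
clock: 5.4
eef_pos: [0.5022, -0.107, 0.1609]
tool_rot: [0.955, 0.295, 0.0, 0.0]
ft_force: [0.6, 1.4, -0.6]
grip_width: 0.015
grasp_force: 0.0
```

Call:
{"method": "carry_out", "body": {"increments": [1.5,0,0,0,-0.175,1.5,0,0,0,-0.175,1.5,0,0,0,-0.175,1.5,0,0,0,-0.175,1.5,0,0,0,-0.175]}}

```text
clock: 6.02
eef_pos: [0.5018, -0.1069, 0.1602]
tool_rot: [0.74, 0.672, -0.0, -0.0]
ft_force: [0.3, 0.4, 0.0]
grip_width: 0.015
grasp_force: 0.0
```

Call:
{"method": "carry_out", "body": {"increments": [1.5,0,0,0,-0.175,1.5,-4,0,0,0,1.5,0,0,0,0,1.5,0,0,0,0,1.5,0,0,0,0]}}

```text
clock: 6.65
eef_pos: [0.5053, -0.1462, 0.1603]
tool_rot: [0.681, 0.733, -0.0, -0.0]
ft_force: [-0.5, -1.4, -0.0]
grip_width: 0.0148
grasp_force: 0.0
```

```bash
python3 -c "
from h import *
st(); go(-.230,0,.088); blk('side'); blk('top')"
```

```text
t 6.65 tcp [ 0.5053 -0.1462  0.1603] chute xy [-0.2089  0.0454] yaw_x rel -ey deg 89.94 tilt [-0.  0. -1.] w 0.0148 F [-0.5 -1.4 -0. ] j [-0.28  0.33 -0.06  1.18  0.    1.22]
shift cm [-2.11  4.55  7.23]
side block chute [-0.1712 -0.0005] z 0.1061 size [46. 74.] ang-4.28 -0.3 p 0.82
top block chute [-0.1732 -0.0024] z 0.1065 size [46. 69.] ang-4.28 0.3 p 0.84
```

Call:
{"method": "carry_out", "body": {"increments": [1.5,-2.1,4.6,0,0,1.5,0,0,4,0,1.5,0,0,3.2,0,1.5,0,0,0,0,1.5,0.9,0,0,0]}}

```text
clock: 7.48
eef_pos: [0.5532, -0.1556, 0.0894]
tool_rot: [0.681, 0.732, 0.0, 0.001]
ft_force: [1.0, 0.2, -0.5]
grip_width: 0.0147
grasp_force: 0.0
```

Call:
{"method": "carry_out", "body": {"increments": [1.5,0.6,0,0,0,1.5,0.8,0,0,0,1.5,0.8,0,0,0,1.5,0.8,0,0,0,1.5,0.8,0,0,0]}}

```text
clock: 8.1
eef_pos: [0.5497, -0.117, 0.0885]
tool_rot: [0.681, 0.732, 0.0, 0.0]
ft_force: [0.7, -1.8, 1.3]
grip_width: 0.0146
grasp_force: 0.9
```

Call:
{"method": "carry_out", "body": {"increments": [1.5,0.8,0,0,0,1.5,0.8,0,0,0,1.5,0.8,0,0,0,1.5,0.8,0,0,0,1.5,0,0,0,0]}}

```text
clock: 8.72
eef_pos: [0.547, -0.0844, 0.088]
tool_rot: [0.68, 0.733, 0.0, -0.001]
ft_force: [0.7, -0.0, 0.5]
grip_width: 0.0148
grasp_force: 0.0
```

```bash
python3 -c "
from h import *
st(); go(-.015,0,.088); p=blk('side'); blk('top'); cv2.imwrite('pics/s2.png',cv2.resize(p['pixels'][90:290,200:520],None,fx=2.4,fy=2.4))"
```

```text
t 8.72 tcp [ 0.547  -0.0844  0.088 ] chute xy [-0.1504 -0.0008] yaw_x rel -ey deg 89.98 tilt [-0.001  0.001 -1.   ] w 0.0148 F [ 0.7 -0.   0.5] j [-0.15  0.45 -0.09  1.04  0.    1.34]
shift cm [13.54 -0.09  0.02]
side block chute [-0.0709  0.0001] z 0.1061 size [ 46. 147.] ang-4.28 -0.1 p 0.86
top block chute [-0.1039 -0.0015] z 0.1063 size [46. 70.] ang-4.28 -0.2 p 0.58
```

View pics/s2.png

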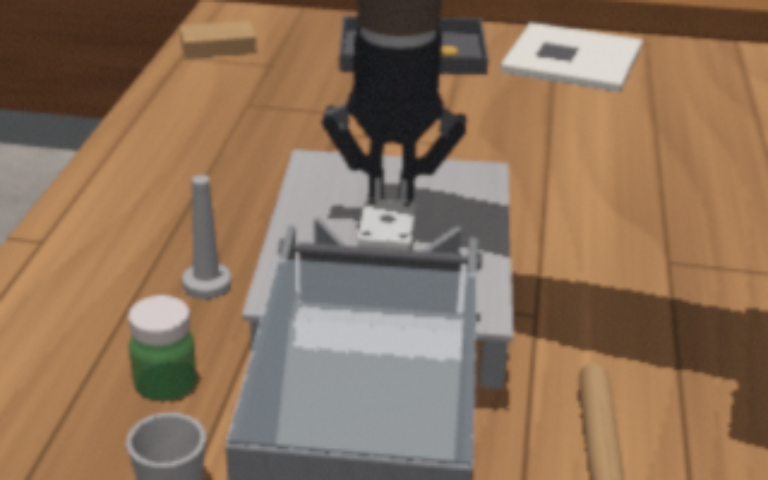

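The block is square and centred at the throat, at about (387,225), with both fingertips on its tail. I'll go on pushing.

Call:
{"method": "carry_out", "body": {"increments": [1.5,0.8,0,0,0,1.5,0.8,0,0,0,1.5,0.8,0,0,0,1.5,0.8,0,0,0,1.5,0.8,0,0,0]}}

```text
clock: 9.55
eef_pos: [0.5444, -0.045, 0.0883]
tool_rot: [0.681, 0.733, -0.0, -0.0]
ft_force: [0.2, -1.3, -0.9]
grip_width: 0.0152
grasp_force: 0.4
```

Call:
{"method": "carry_out", "body": {"increments": [1.5,0.8,0,0,0,1.5,0.8,0,0,0,1.5,0.8,0,0,0,1.5,0.8,0,0,0,1.5,0.8,0,0,0]}}

```text
clock: 10.18
eef_pos: [0.5415, -0.0054, 0.0883]
tool_rot: [0.681, 0.732, -0.0, 0.0]
ft_force: [0.6, -1.6, 0.3]
grip_width: 0.015
grasp_force: 0.7
```

```bash
python3 -c "
from h import *
st(); go(-.017,0,.088); p=blk('side'); blk('top'); cv2.imwrite('pics/s3.png',cv2.resize(p['pixels'][90:290,200:520],None,fx=2.4,fy=2.4))"
```

```text
t 10.18 tcp [ 0.5415 -0.0054  0.0883] chute xy [-0.0712 -0.0012] yaw_x rel -ey deg 89.89 tilt [ 0. -0. -1.] w 0.015 F [ 0.6 -1.6  0.3] j [-0.01  0.42 -0.12  1.02 -0.    1.49]
shift cm [ 5.42 -0.13  0.03]
no block
top block chute [-0.0232 -0.002 ] z 0.1064 size [46. 35.] ang-4.28 0.1 p 0.87
```

View pics/s3.png

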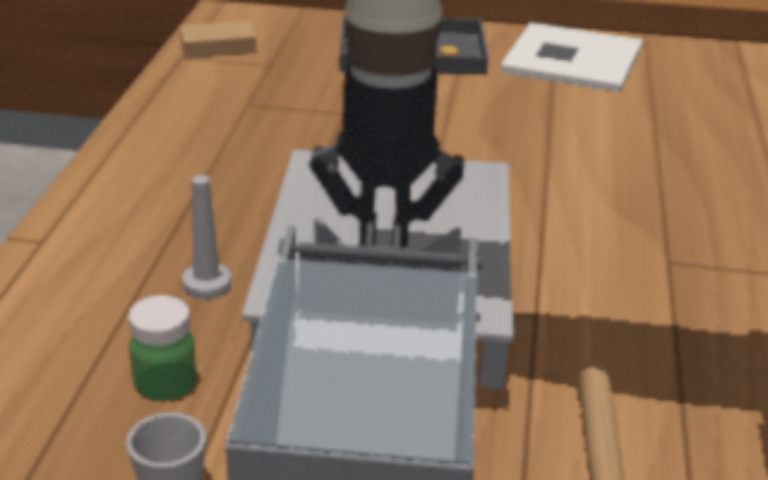

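The block's tail is in the throat in front of the flap rod, at about (385,250). The gripper linkage stays above the rod. I'll continue to just before the hinge.

Call:
{"method": "carry_out", "body": {"increments": [1.5,0.8,0,0,0,1.5,0.8,0,0,0,1.5,0.8,0,0,0,1.5,0.8,0,0,0,1.5,0.8,0,0,0]}}

```text
clock: 11.0
eef_pos: [0.5386, 0.0346, 0.0884]
tool_rot: [0.681, 0.732, 0.0, 0.0]
ft_force: [-0.0, -2.0, 0.3]
grip_width: 0.0151
grasp_force: 1.1
```

Call:
{"method": "carry_out", "body": {"increments": [1.5,0.6,0,0,0,1.5,0.6,0,0,0,1.5,0.2,0,0,0,1.5,0,0,0,0,1.5,0,0,0,0]}}

```text
clock: 11.62
eef_pos: [0.5374, 0.0482, 0.0881]
tool_rot: [0.681, 0.732, -0.0, -0.0]
ft_force: [-0.4, 0.6, 0.5]
grip_width: 0.0149
grasp_force: 0.0
```

```bash
python3 -c "
from h import *
st(); p=blk('side'); blk('top'); cv2.imwrite('pics/s4.png',cv2.resize(p['pixels'][90:290,200:520],None,fx=2.4,fy=2.4))"
```

```text
t 11.62 tcp [0.5374 0.0482 0.0881] chute xy [-0.0175 -0.0011] yaw_x rel -ey deg 89.9 tilt [-0.001  0.    -1.   ] w 0.0149 F [-0.4  0.6  0.5] j [ 0.09  0.42 -0.13  1.02  0.    1.59]
no block
no block
```

View pics/s4.png

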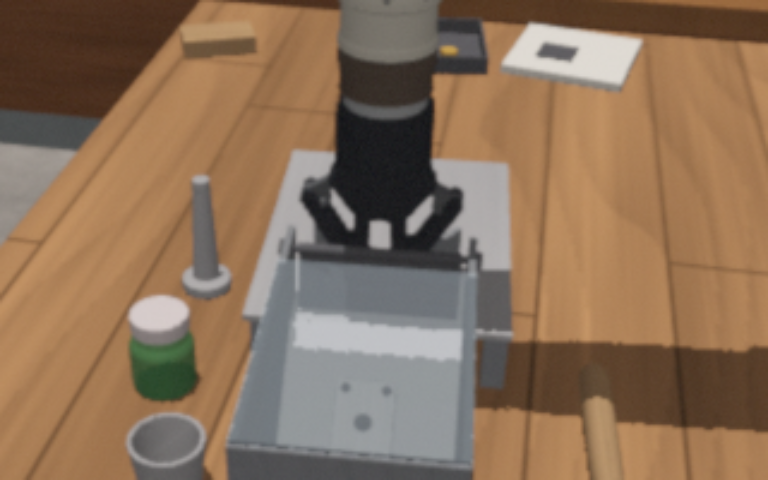

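The block shows through the cover in the tray, with screws at about (345,387) and (387,391) and the hole at (362,422). Now I'll draw the hand back.

Call:
{"method": "carry_out", "body": {"increments": [1.5,-2,0,0,0,1.5,-4,0,0,0,1.5,-4,0,0,0,1.5,-3,0,-3,0,1.5,0,0,-5,0]}}

```text
clock: 12.45
eef_pos: [0.5453, -0.085, 0.1671]
tool_rot: [0.683, 0.731, -0.002, -0.002]
ft_force: [0.6, 0.1, 0.5]
grip_width: 0.015
grasp_force: 0.0
```

Call:
{"method": "carry_out", "body": {"increments": [1.5,0,0,-3,0,1.5,0,0,0,0,1.5,0,0,0,0,1.5,0,0,0,0,1.5,0,0,0,0]}}

```text
clock: 13.08
eef_pos: [0.5464, -0.0815, 0.197]
tool_rot: [0.681, 0.732, -0.001, -0.001]
ft_force: [-0.0, 0.2, -0.1]
grip_width: 0.0151
grasp_force: 0.0
```

```bash
python3 -c "
from h import *
st()
for c in ['top','side']:
    p=bot.camera(c); 
    for n in ['block','flap','hammer','jar','cup','mandrel']: print(c,n,[(round(q['p'],2),np.round(W(p,q['xyz']),3)) for q in bot.place_of(p,n)[:1]])
    cv2.imwrite(f'pics/{c}5.png',cv2.resize(p['pixels'][90:290,150:470],None,fx=2.4,fy=2.4))"
```

```text
t 13.07 tcp [ 0.5464 -0.0815  0.197 ] chute xy [-0.1475 -0.0003] yaw_x rel -ey deg 89.91 tilt [-0.002  0.    -1.   ] w 0.0151 F [-0.   0.2 -0.1] j [-0.15  0.36  0.08  1.29 -0.    1.35]
top block []Traceback (most recent call last):
  File "<string>", line 6, in <module>
    for n in ['block','flap','hammer','jar','cup','mandrel']: print(c,n,[(round(q['p'],2),np.round(W(p,q['xyz']),3)) for q in bot.place_of(p,n)[:1]])
                                                                                                                              ~~~~~~~~~~~~^^^^^
ValueError: it knows: block, brink, chute, cup, flap_hinge, hammer, jar, mandrel, throat, tray
```

```bash
python3 -c "
from h import *
I=[]
for c in ['top','side']:
    p=bot.camera(c)
    for n in ['block','hammer','jar','cup','mandrel']: print(c,n,[(round(q['p'],2),np.round(W(p,q['xyz']),3)) for q in bot.place_of(p,n)[:1]])
    for q in bot.regions_of(p,'flap')[:1]:
        C=cloud(p,q['mask']); D=(C[:,:2]-O)@ex; print('flap p',q['p'],'chute x pct',np.percentile(D,[5,50,95]),'z',np.percentile(C[:,2],[5,50,95]))
    I.append(cv2.resize(p['pixels'][120:300,150:470],None,fx=1.6,fy=1.6))
cv2.imwrite('pics/end.png',np.vstack(I))"
```

```text
top block []
top hammer [(0.85, array([ 0.341,  0.127, -0.002]))]
top jar [(0.97, array([0.711, 0.1  , 0.001]))]
top cup [(0.95, array([ 0.67 ,  0.223, -0.001]))]
top mandrel [(0.73, array([ 0.717, -0.049, -0.005]))]
flap p 0.78 chute x pct [-0.00513997 -0.00042992  0.00422065] z [0.13610202 0.13996346 0.14285298]
side block []
side hammer [(0.55, array([0.338, 0.126, 0.002]))]
side jar [(0.96, array([ 0.711,  0.095, -0.006]))]
side cup [(0.98, array([0.669, 0.221, 0.001]))]
side mandrel [(0.57, array([ 0.718, -0.049,  0.001]))]
flap p 0.98 chute x pct [0.00115718 0.00400889 0.00722374] z [0.12729287 0.13648285 0.14111737]
```

View pics/end.png

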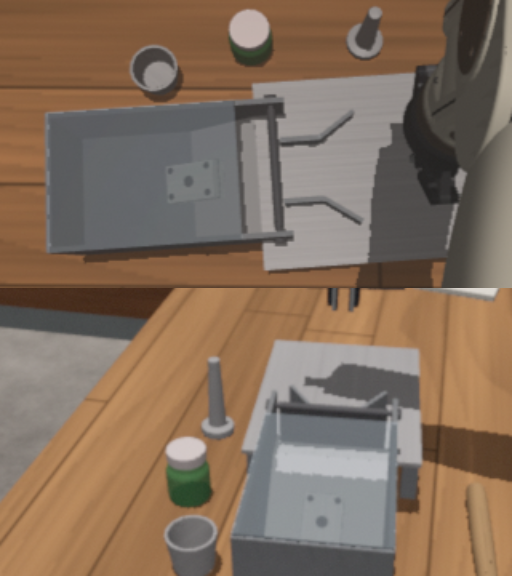

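The hand is clear, the flap hangs straight and the bystanders are in place. The block's hole is at crop (189,181) from the top and (321,521) from the side. I'll triangulate it to check its depth.

```bash
python3 -c "
from h import *
def ray(c,u,v):
    p=bot.camera(c);K=np.array(p['mtx']);d=np.linalg.inv(K)@[u,v,1];e=np.array(p['eye']);return e,(W(p,d)-e)
px={'hole':((189,181),(321,521)),'screwA':((206,165),(310,498)),'screwB':((208,193),(338,500)),'C':((170,168),None),'D':((171,198),None)}
f=lambda q,o:(150+q[0]/1.6,120+(q[1]-o)/1.6)
p=bot.camera('top');
for n in ['hole','screwA','screwB']:
    for a,b in [(px[n][0],px[n][1])]+([(px['screwB'][0],px['screwA'][1])] if n=='screwA' else [(px['screwA'][0],px['screwB'][1])] if n=='screwB' else []):
        e1,d1=ray('top',*f(a,0));e2,d2=ray('side',*f(b,288))
        s=np.linalg.lstsq(np.c_[d1,-d2],e2-e1,rcond=None)[0];X=(e1+s[0]*d1+e2+s[1]*d2)/2
        D=X[:2]-O;print(n,np.round([D@ex,D@ey,X[2]],4),'gap',np.linalg.norm(e1+s[0]*d1-e2-s[1]*d2))
"
```

```text
hole [ 0.1039 -0.0008  0.0477] gap 0.0025545360954236326
screwA [ 0.0812 -0.0167  0.0614] gap 0.0032992415097481114
screwA [ 0.0809 -0.      0.0595] gap 0.030210797160440405
screwB [0.0805 0.0165 0.0614] gap 0.0022947466165469848
screwB [0.0818 0.0002 0.0657] gap 0.035557131090431904
```

The block lies with its nose on the tray floor. Its origin is at about chute x=+91 mm and z=26 mm, within the limits. It is at rest, and nothing can prop the flap.

```bash
python3 -c "
from h import *
print(bot.job_done())"
```

```text
the job is handed in; nothing more can be done
None
```

I pushed the block through the flap into the tray, drew the hand back, and handed the job in at about 13 s, but no verdict came back: the block is at rest within the limits (nose on the tray floor, tail probably still on the slide), the flap looks shut, and the bystanders did not move.

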